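# Slide the two tins home into the rack

### The arm

A 7-joint arm with a two-finger parallel gripper is mounted at the origin on a cart in front of the work surface, level with it; the furniture and walls round the work are solid. World frame = base frame: x ahead of the robot, y to its left, z up, the work surface at z = 0. Lengths are in m, angles in rad, forces in N, time in s.
With the tool pointing down it reaches from about 0.425 to 0.95 m from the base axis. Payload 4.7 kg.
Tool frame: the origin (TCP) lies on the centre line of the jaws, within the pads' length; the fingertips stand robot.nose_length ahead of it and the grasp point (between the pads) lies 8 mm behind it (robot.nose_length is the distance from the TCP to the fingertips, in m); z points along the fingers, x is the direction in which the jaws open and shut, and the axes are right-handed (so a half turn about z gives the same grasp; the last joint's range is limited). The gripper opens to 85 mm and grips with 20 to 120 N. Pads are 22 mm wide; open, the fingers measure 114 mm over their backs; the gripper's body (76 mm by 85 mm) begins 54 mm behind the grasp point. The pads swing forward as they close: fully open they stand 13 mm farther back than shut.
Start: joints at [1.111, 0.469, -0.049, 1.532, 0.024, 1.141, -0.082], TCP at [0.282, -0.613, 0.242] pointing down, gripper open.
Joint ranges: [-2.59, 2.59], [-0.33, 1.99], [-1.39, 1.29], [0.1, 2.45], [-1.04, 4.18], [0.21, 1.99], [-2.66, 2.66]. Speed limits (rad/s): [2.57, 2.57, 3.14, 3.14, 3.14, 3.14, 3.14].

### API

Orientations are given as [roll, pitch, yaw] about the fixed x, y, z axes, in that order (R = Rz(yaw) Ry(pitch) Rx(roll)).
In Python, from plant import robot gives the robot as it stands. Calls block until the motion is done:
- robot.goto(position, orientation): joint-space move of the TCP to a pose.
- robot.move_straight(position, vel=0.15, attitude=None, contact_N=None): straight line of the TCP; attitude=None keeps the orientation; vel is the mean speed in m/s. With contact_N (N) it stops when the force on the tool has changed by that much, and returns True; else False.
- robot.move_joints(angles): joint-space move.
- robot.grip(opening, strength=None): opening from 0.0 (shut) to 1.0 (fully open); strength is the grip in N (None keeps the last); returns when the fingers have stopped.
- robot.sleep(seconds).
- robot.inverse_kinematics(position, orientation): joint angles nearest the present ones, or None.
- robot.sense(): the state.
- robot.grab_frame(name): name is "scene" or "top" or "wrist"; returns a dict with "image" (420x560x3 uint8, red, green, blue), "range_z" (420x560 float32, m along the optical axis (not along the pixel's ray), 0 where there is no reading), "fx", "fy", "cx", "cy" (pixels), "R" (3x3) and "t" (3): a world point X has camera coordinates R X + t. Camera axes: x right, y down, z forward; pixel columns grow to the right and rows downward; lengths in m; the calibration is good to about 2 mm. A picture is of the moment at which its call begins.
A pose or a line that the arm cannot do raises robot.IKError and nothing moves.
- robot.close_job(): hands the job in, once; it reports no verdict.
The state is a dict: "t": time; "joint_pos": joint angles; "joint_velocities": joint speeds; "effort": joint torques, N m; "tcp_pos": TCP position; "tcp_rot": TCP orientation; "wrist_force": force on the tool from outside, world axes, zero at the start; "torque": the same for the moment, N m; "opening": opening from 0.0 (shut) to 1.0 (fully open).
Only numpy, scipy, OpenCV 4.12 (cv2) and the standard library are available. Lean on these libraries where they do the work, as an engineer would, in place of code of your own. Each camera call takes 0.05 s, during which the arm holds its last target. There are 200 camera calls.

### The job

Two tins stand out on the worktop in front of the wooden rack. Push them with the fingers along the worktop, one into each of the two free bays that are marked with a green pad, until each tin rests against the back board of the rack. Do not pick the tins up or tip them, and leave the tin already in the rack and everything else standing where it is.

Things in the scene. Friction and masses are not known exactly. Their poses are not given: they have to be found in the camera images.
- tin_a: First tin to push, standing loose on the worktop in front of the rack: plain tin, green and gold, 75 mm diameter, 58 mm tall, 0.25 kg give or take a third; origin at the centre of its underside, z up its axis; identical to the other tins
- tin_b: Second tin to push, standing loose on the worktop in front of the rack: plain tin, green and gold, 75 mm diameter, 58 mm tall, 0.25 kg give or take a third; origin at the centre of its underside, z up its axis; identical to the other tins
- tin_c: Tin that already stands in one of the three bays, to be left alone: plain tin, green and gold, 75 mm diameter, 58 mm tall, 0.25 kg give or take a third; origin at the centre of its underside, z up its axis; identical to the other tins
- rack: Dark wooden rack fixed to the worktop, open in front, no floor: tins slide in on the worktop. Origin on the worktop at the foot of the middle of its back board's front face; x points into the board, away from the open front, y left along the board, z up. Board 330 mm long, 64 mm high. Three bays 88 mm wide, centres at y = -100, 0, 100 mm. A tin touching the board has its centre at x = -38 mm.
- rack_nose (a point): Front tip, at worktop level, of the rack's divider at rack y = 50 mm (rack x = -60 mm). Four dividers, 12 mm thick, 36 mm high, with rounded noses, stand at rack y = -150, -50, 50, 150 mm and reach from the board to x = -60 mm; a tin that is home sticks out 15 mm in front of them.
- pad_1: Flat green round pad, 68 mm diameter, 1 mm thick, flush in the worktop (a tin slides over it unhindered), marking a free bay of the rack; origin at its centre: where the centre of a tin comes to stand when it touches the back board. Which bays are free varies.
- pad_2: Second pad like pad_1, marking the other free bay.
- mug: White mug, 84 mm diameter without its handle, 88 mm tall, standing at the back, to the right of the rack, to be left alone. Origin at its underside.
- spice_jar_1: Spice jar with red cap, 45 mm diameter, 106 mm tall, standing to the left of the rack, to be left alone. Origin at its underside.
- spice_jar_2: Spice jar with red cap, 45 mm diameter, 106 mm tall, standing to the right of the rack, to be left alone. Origin at its underside.
- pepper_mill: Brown wooden pepper mill, 58 mm diameter, 160 mm tall, standing at the back left of the rack, to be left alone. Origin at its underside.
Not all that is in view belongs to the job. Leave any purple look-alike of the tin_a alone.

How it is judged:
At the end, for the whole second after the job is handed in: One of the two tins stands on each pad: centre within 13 mm of the pad's centre and no more than 6 mm short of touching the back board; both upright (within 0.06 rad), on the worktop and at rest; the tin that was in the rack within 15 mm, and mug, jars and mill within 20 mm, of where they stood ((((horizontal distance between tin_a and pad_1 below 0.013 m and x of tin_a in the frame of rack above -0.0437 m) and (horizontal distance between tin_b and pad_2 below 0.013 m and x of tin_b in the frame of rack above -0.0437 m)) or ((horizontal distance between tin_a and pad_2 below 0.013 m and x of tin_a in the frame of rack above -0.0437 m) and (horizontal distance between tin_b and pad_1 below 0.013 m and x of tin_b in the frame of rack above -0.0437 m))) and angle between each of tin_a, tin_b's own z axis and vertical below 0.06 rad and height (world z) of each of tin_a, tin_b below 0.006 m and linear speed of each of tin_a, tin_b below 0.01 m/s and distance of tin_c from where it was at the start of the episode below 0.015 m and distance of each of mug, spice_jar_1, spice_jar_2, pepper_mill from where it was at the start of the episode below 0.02 m).
It fails at once if a tin to be pushed is lifted off the worktop (more than 12 mm) (height (world z) of any of tin_a, tin_b above 0.012 m).
It fails at once if a tin to be pushed is tipped (more than 0.35 rad) (angle between any of tin_a, tin_b's own z axis and vertical above 0.35 rad).
It fails at once if the tin already in the rack is shifted (more than 15 mm) (distance of tin_c from where it was at the start of the episode above 0.015 m).
It fails at once if the mug, a jar or the mill is shifted (more than 20 mm) (distance of any of mug, spice_jar_1, spice_jar_2, pepper_mill from where it was at the start of the episode above 0.02 m).
It also fails if it takes over 58 s, if anything falls off the work surface, if the arm or the gripper's body presses on something with over 40 N, if the wrist force passes 120 N, or if a joint passes its speed limit or range.

## Working session

There is one attempt and no reset: what is moved stays moved. The work goes in short steps, each a Python script; the robot and the scene stay as the last script left them, time stands still between calls to the robot, and variables do not carry over. Pictures are saved under pics/ and viewed, about 8 in all and at most 12, crops included, and the job is handed in when it is done.

```bash
mkdir -p pics; ls; python3 - <<'E'
from plant import robot
import cv2,numpy as np
for n in("scene","top"):
    f=robot.grab_frame(n);cv2.imwrite(f"pics/{n}0.png",f["image"][:,:,::-1]);np.savez(f"{n}0.npz",**f)
    print(n,f["fx"],f["cx"],f["cy"],-f["R"].T@f["t"])
print(robot.nose_length,robot.sense())
E
```

```text
pics
scene 416.62336357147876 280.708908506819 204.39501298455355 [ 0.26500027 -0.32228554  0.86087427]
top 477.821937581105 278.56607778185105 210.67020269533344 [0.36662166 0.09816018 1.22013918]
0.011 {'t': 0.1, 'joint_pos': array([ 1.11106853,  0.46938512, -0.04859543,  1.53360008,  0.02407859,
        1.14100368, -0.08229974]), 'joint_velocities': array([ 0.00184005, -0.0023008 , -0.00055792, -0.00163301,  0.00028546,
        0.00069138,  0.00078547]), 'effort': array([ 1.18002550e-03, -5.11511207e+01, -4.66870330e-02, -2.38389355e+01,
        1.08111673e-02,  4.35650552e-03,  1.16625557e-05]), 'tcp_pos': array([ 0.28169639, -0.61283811,  0.24133909]), 'tcp_rot': array([ 3.14154816e+00,  1.81112105e-03, -1.13994724e+00]), 'wrist_force': array([-0.0443842 ,  0.36180327,  0.28684263]), 'torque': array([-0.00660142,  0.03172258, -0.0048186 ]), 'opening': 1.002847458296017}
```

View pics/top0.png

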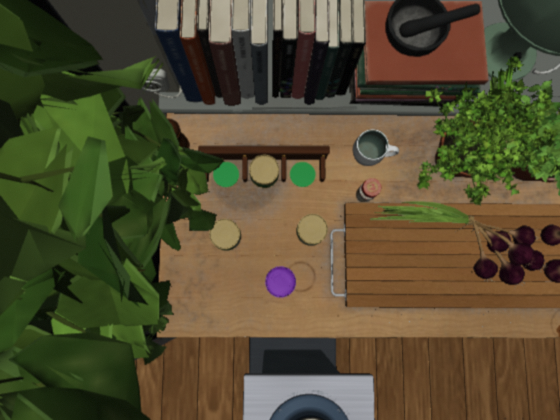

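View pics/scene0.png

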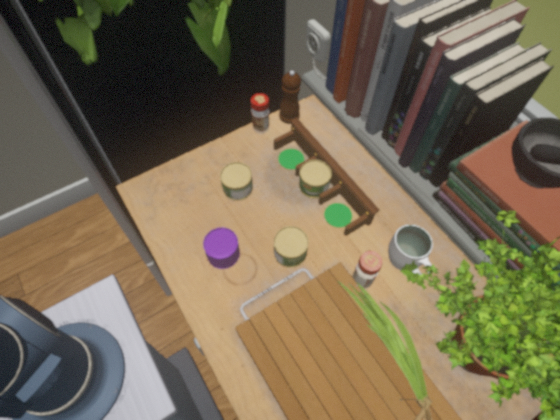

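Top view: the green-gold tins out front are at (225,235) and (312,230), and the rack tin is at (263,170) in the middle bay. The pads are at (226,175) and (303,175). The purple look-alike at (281,282) is to be left alone. I'll measure all of these now.

```bash
cat > h.py <<'E'
import cv2,numpy as np
def ray(f,u,v,z):
    C=-f["R"].T@f["t"]; d=f["R"].T@np.array([(u-f["cx"])/f["fx"],(v-f["cy"])/f["fy"],1]); return C+d*(z-C[2])/d[2]
def pix(f,X):
    c=f["R"]@np.asarray(X,float)+f["t"]; return f["fx"]*c[0]/c[2]+f["cx"],f["fy"]*c[1]/c[2]+f["cy"]
def masks(f):
    h=cv2.cvtColor(f["image"],cv2.COLOR_RGB2HSV); return h
def points(f):
    v,u=np.mgrid[:420,:560]; z=f["range_z"]
    c=np.stack([(u-f["cx"])/f["fx"]*z,(v-f["cy"])/f["fy"]*z,z],-1)
    P=(c-f["t"])@f["R"]; P[z==0]=np.nan; return P
E
python3 - <<'E'
from h import *
F={n:dict(np.load(n+"0.npz")) for n in("top","scene")}
for n,f in F.items():
    P=points(f);h=masks(f)
    roi=(P[...,0]>.3)&(P[...,0]<.95)&(np.abs(P[...,1]-.1)<.4)
    hs,s=h[...,0],h[...,1]
    sets={"green":(hs>55)&(hs<80)&(s>180)&(P[...,2]<.02),"purple":(hs>125)&(hs<150)&(s>120),
      "tintop":(np.abs(P[...,2]-.058)<.012)&(hs>15)&(hs<40),"high":(P[...,2]>.075)&(P[...,2]<.2)}
    for k,m in sets.items():
        c,_=cv2.findContours(((m&roi)*255).astype(np.uint8),0,2)
        for q in c:
            if cv2.contourArea(q)<150: continue
            (u,v),r=cv2.minEnclosingCircle(q); M=cv2.moments(q);u,v=M['m10']/M['m00'],M['m01']/M['m00']
            z={"green":0,"purple":.058,"tintop":.058}.get(k) 
            if z is None: z=np.nanmedian(P[...,2][cv2.drawContours(np.zeros((420,560),np.uint8),[q],-1,1,-1)>0])
            X=ray(f,u,v,z);print(n,k,(round(u),round(v)),X.round(4),"r",round(r*np.nanmedian(f["range_z"][int(v),int(u)])/f["fx"],4), P[int(v),int(u),2].round(3))
    m=roi&(h[...,2]<75)&(P[...,2]>.045)&(P[...,2]<.075)
    c,_=cv2.findContours((m*255).astype(np.uint8),0,2);q=max(c,key=cv2.contourArea);rr=cv2.minAreaRect(q)
    print(n,"board",cv2.contourArea(q),rr,[ray(f,*b,.064).round(4) for b in cv2.boxPoints(rr)])
f=F["top"];cv2.imwrite("pics/crop0.png",cv2.resize(f["image"][120:310,150:350,::-1],None,fx=4,fy=3.15*4/3.15*.78,interpolation=2))
E
```

```text
top purple (280, 281) [0.3772 0.0726 0.058 ] r 0.0364 0.052
top tintop (225, 233) [0.4923 0.2086 0.058 ] r 0.038 0.051
top tintop (312, 228) [ 0.5063 -0.005   0.058 ] r 0.0379 0.051
top tintop (264, 169) [0.6549 0.1147 0.058 ] r 0.0389 0.054
top high (414, 212) [ 0.5406 -0.2407  0.1123] r 0.0857 0.111
top high (370, 188) [ 0.599  -0.1412  0.1057] r 0.0252 0.106
top high (373, 145) [ 0.7265 -0.1653  0.0358] r 0.0556 0.011
top high (286, 98) [0.8223 0.0619 0.1067] r 0.3899 0.1
top board 1034.0 ((263.0, 151.0), (10.0, 130.0), 90.0) [array([0.7105, 0.2791, 0.064 ]), array([ 0.714, -0.046,  0.064]), array([ 0.6881, -0.0457,  0.064 ]), array([0.6848, 0.2783, 0.064 ])]
scene purple (220, 243) [0.3745 0.0717 0.058 ] r 0.0345 0.055
scene tintop (290, 242) [ 0.5019 -0.0065  0.058 ] r 0.0375 0.057
scene tintop (236, 176) [0.488  0.2067 0.058 ] r 0.0379 0.053
scene tintop (315, 173) [0.6506 0.113  0.058 ] r 0.0399 0.052
scene high (399, 325) [ 0.553  -0.2708  0.13  ] r 0.0419 0.134
scene high (377, 319) [ 0.5335 -0.2403  0.1109] r 0.0829 0.109
scene high (369, 263) [ 0.5933 -0.1463  0.1046] r 0.0257 0.106
scene high (413, 243) [ 0.7254 -0.1477  0.0523] r 0.0543 0.018
scene high (259, 104) [0.633  0.336  0.1042] r 0.0267 0.107
scene high (327, 129) [0.7089 0.1593 0.1346] r 0.6097 -0.004
scene board 1149.0 ((204.65554809570312, 115.71377563476562), (9.760814666748047, 170.98486328125), 65.97349548339844) [array([0.3015, 0.4241, 0.064 ]), array([0.7555, 0.4279, 0.064 ]), array([0.7459, 0.3929, 0.064 ]), array([0.2992, 0.3932, 0.064 ])]
```

View pics/crop0.png

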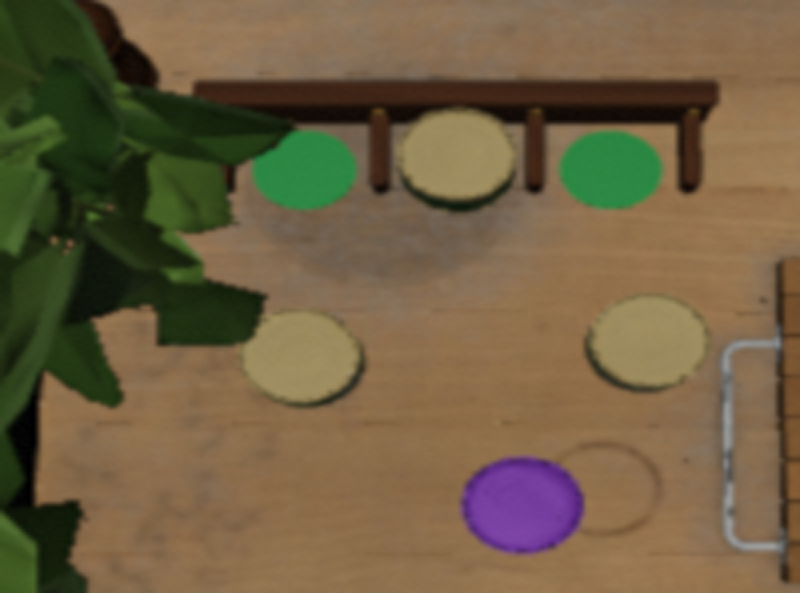

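The crop confirms two plain green-gold tins, with the purple one separate. The tins agree across both views to about 4 mm. Next I'll get the pads, the rack axis and the leaf heights.

```bash
python3 - <<'E'
from h import *
for n in("top","scene"):
    f=dict(np.load(n+"0.npz"));P=points(f);h=masks(f)
    m=(h[...,0]>60)&(h[...,0]<85)&(h[...,1]>150)&(h[...,2]>90)
    c,_=cv2.findContours((m*255).astype(np.uint8),0,1)
    for q in c:
        if cv2.contourArea(q)<150 :continue
        X=np.array([ray(f,*p[0],0)[:2] for p in q]);
        if not(.55<X[:,0].mean()<.75):continue
        (a,b),r=cv2.minEnclosingCircle(X.astype(np.float32));print(n,"pad",np.round([a,b,r],4),len(q))
    # divider tops + board top: brown dark, cast to .036/.064
    for nm,z,col in(("board",.064,None),("div",.036,None)):
        pass
    if n=="top":
        L=P[(P[...,2]>.08)&(P[...,1]>.12)&(P[...,1]<.36)&(P[...,0]>.38)&(P[...,0]<.69)]
        for y0 in(.12,.16,.2,.24,.28,.32):
            Q=L[(L[:,1]>=y0)&(L[:,1]<y0+.04)]
            if len(Q):print("leaf y",y0,len(Q),"z",np.percentile(Q[:,2],[0,5,50]).round(3),"x",Q[:,0].min().round(3),Q[:,0].max().round(3))
        H=P[(P[...,1]<-.03)&(P[...,1]>-.075)&(P[...,0]>.36)&(P[...,0]<.53)];print("handle z pct",np.percentile(H[:,2],[50,90,99]))
        v=f["image"].astype(int).sum(2); dark=v<230
        # board front-top edge: dark run from row 140 downward; divider centres in row 178
        for u in(210,240,290,315):
            rows=np.where(dark[140:175,u])[0]+140;print("col",u,rows.min(),rows.max(),ray(f,u,rows.min()-.5,.064)[:2].round(4),ray(f,u,rows.max()+.5,.0)[:2].round(4))
        print("row178 dark",[ (u,ray(f,u,178,.036)[1].round(4)) for u in np.where(dark[178,200:335])[0]+200])
E
```

```text
top pad [0.6569 0.0145 0.0313] 64
top pad [0.6555 0.2147 0.0324] 66
leaf y 0.12 1 z [0.608 0.608 0.608] x 0.529 0.529
leaf y 0.16 5615 z [0.379 0.615 0.907] x 0.38 0.537
leaf y 0.2 21826 z [0.385 0.531 0.91 ] x 0.38 0.581
leaf y 0.24 11864 z [0.425 0.652 0.925] x 0.38 0.586
leaf y 0.28 583 z [0.494 0.5   0.841] x 0.38 0.525
handle z pct [0.00077411 0.01724864 0.05751812]
col 210 146 172 [0.7121 0.2493] [0.6583 0.2556]
col 240 146 159 [0.7129 0.1745] [0.694 0.178]
col 290 146 159 [0.7143 0.0494] [0.6954 0.0466]
col 315 146 159 [ 0.7149 -0.0133] [ 0.6961 -0.0192]
row178 dark [(np.int64(200), np.float64(0.2758)), (np.int64(201), np.float64(0.2733)), (np.int64(202), np.float64(0.2708)), (np.int64(203), np.float64(0.2682)), (np.int64(204), np.float64(0.2657)), (np.int64(205), np.float64(0.2632)), (np.int64(206), np.float64(0.2607)), (np.int64(207), np.float64(0.2581)), (np.int64(208), np.float64(0.2556)), (np.int64(242), np.float64(0.1697)), (np.int64(243), np.float64(0.1672)), (np.int64(244), np.float64(0.1647)), (np.int64(245), np.float64(0.1622)), (np.int64(246), np.float64(0.1596)), (np.int64(247), np.float64(0.1571)), (np.int64(250), np.float64(0.1495)), (np.int64(251), np.float64(0.147)), (np.int64(252), np.float64(0.1444)), (np.int64(276), np.float64(0.0836)), (np.int64(277), np.float64(0.0811)), (np.int64(281), np.float64(0.0709)), (np.int64(282), np.float64(0.0684)), (np.int64(283), np.float64(0.0659)), (np.int64(284), np.float64(0.0633)), (np.int64(285), np.float64(0.0608)), (np.int64(319), np.float64(-0.0256)), (np.int64(320), np.float64(-0.0282)), (np.int64(321), np.float64(-0.0307)), (np.int64(322), np.float64(-0.0333)), (np.int64(323), np.float64(-0.0358)), (np.int64(324), np.float64(-0.0384))]
```

Both pads are good: they are 0.200 m apart and rack yaw is about 0.007. The dividers put the bay centres at y ≈ 0.0155 and 0.215. I'll start with the right tin, cradled between half-open fingers.

```bash
python3 - <<'E'
from plant import robot
from h import *
o=[np.pi,0,-np.pi/2+.007]
for p in([.436,-.006,.25],[.436,-.006,.018],[.415,.208,.25],[.415,.208,.018],[.60,.215,.018]):
    print(p,robot.inverse_kinematics(p,o))
robot.grip(.5)
robot.goto([.436,-.006,.2],o);print(robot.sense()["t"],robot.sense()["tcp_pos"])
print(robot.move_straight([.436,-.006,.018],vel=.12,contact_N=6))
s=robot.sense();print(s["t"],s["tcp_pos"],s["wrist_force"],s["opening"])
a,b=[robot.grab_frame(n)["image"][:,:,::-1] for n in("scene","wrist")]
cv2.imwrite("pics/b1.png",np.hstack([cv2.resize(a[120:330,160:440],(400,300)),cv2.resize(b,(400,300))]))
E
```

```text
[0.436, -0.006, 0.25] [ 0.41747214  0.10004515 -0.53032597  2.03356577  0.05923457  1.0224313
 -1.7053704 ]
[0.436, -0.006, 0.018] [ 0.13611385  0.46141235 -0.26461314  2.25254641  0.26772254  0.45578173
 -1.90721207]
[0.415, 0.208, 0.25] [ 0.36562968  0.25716617 -1.06020843  1.9606628   0.25613934  1.06725169
 -2.36970023]
[0.415, 0.208, 0.018] [-0.15284579  0.52680773 -0.49707836  2.17994611  0.4839839   0.54130727
 -2.57844525]
[0.6, 0.215, 0.018] [-0.15929761  0.69286927 -0.35378988  1.77832015  0.33807395  0.73047122
 -2.25608367]
2.8333 [ 0.43636783 -0.00669769  0.20009428]
False
4.5 [ 0.43645778 -0.00597017  0.0185006 ] [-0.55750448  0.07276147 -0.08518165] 0.500692509256535
```

View pics/b1.png

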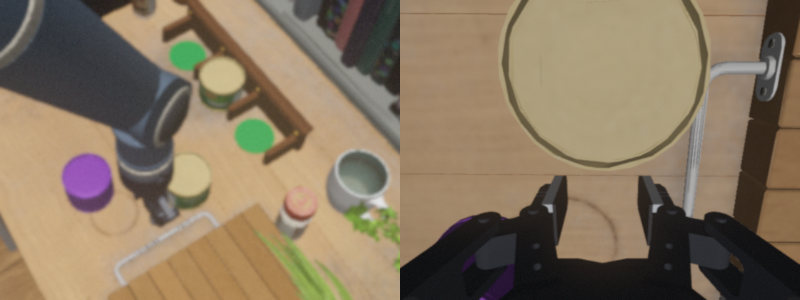

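The wrist view shows the tin centred between the fingers (tin at u≈605, finger midline at ≈602), and the handle is clear. Now the push.

```bash
cat > push.py <<'E'
from plant import robot
from h import *
YAW=.007; u=np.array([np.cos(YAW),np.sin(YAW)])
def push(pad,D=.042):
    """steer to the bay axis before the mouth, then straight in until the board stops the tin"""
    pad=np.array(pad); T=lambda s:[*(pad+u*s),.018]
    p=T(-.085-D); print("mouth",robot.move_straight(p,vel=.06,contact_N=12),robot.sense()["tcp_pos"])
    print("board",robot.move_straight(T(-D+.012),vel=.04,contact_N=7),robot.sense()["tcp_pos"],robot.sense()["wrist_force"])
    f=robot.grab_frame("wrist");cv2.imwrite(f"pics/home{pad[1]:.2f}.png",f["image"][:,:,::-1])
    robot.move_straight([*(np.array(robot.sense()["tcp_pos"][:2])-u*.06),.018],vel=.12)
    print(robot.sense()["t"])
E
python3 - <<'E'
from push import *
push([.6555,.0155])
E
```

```text
mouth False [0.52844809 0.01459868 0.01808703]
board True [0.61390793 0.0152107  0.01731036] [-0.11534105  0.94327227  0.05165839]
8.9333
```

View pics/home0.02.png

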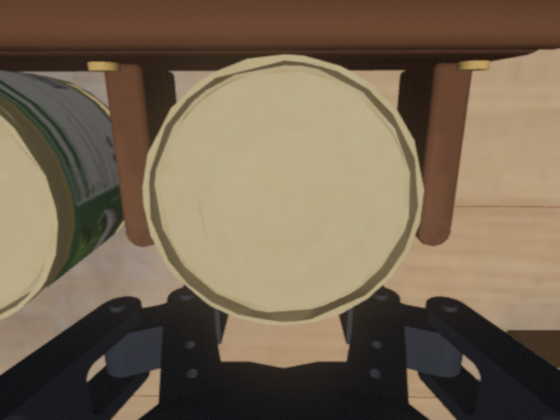

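The tin is centred in the right bay and up against the board (rim at row ≈58, board edge at ≈55). On to the left tin.

```bash
python3 - <<'E'
from push import *
o=[np.pi,0,-np.pi/2+YAW]
p=robot.sense()["tcp_pos"]
robot.move_straight([p[0]-.03,p[1],.15],vel=.2)
robot.goto([.420,.207,.15],o)
print(robot.move_straight([.420,.207,.018],vel=.12,contact_N=6))
s=robot.sense();print(s["t"],s["tcp_pos"],s["wrist_force"])
push([.6555,.215])
p=robot.sense()["tcp_pos"];robot.move_straight([p[0],p[1],.15],vel=.2);robot.goto([.35,-.4,.25],o)
f=robot.grab_frame("top");h=masks(f);print(robot.sense()["t"])
for c0 in((.653,.0155),(.653,.215),(.653,.114)):
    c=[int(x) for x in pix(f,[*c0,.058])];w=np.zeros((420,560),bool);w[c[1]-22:c[1]+22,c[0]-22:c[0]+22]=1
    m=w&(h[...,0]>15)&(h[...,0]<32)&(h[...,2]>110)&(h[...,1]>60)
    q=max(cv2.findContours((m*255).astype(np.uint8),0,2)[0],key=cv2.contourArea);M=cv2.moments(q)
    print(c0,cv2.contourArea(q),ray(f,M['m10']/M['m00'],M['m01']/M['m00'],.058).round(4))
a=cv2.resize(f["image"][120:310,150:350,::-1],(400,380));b=cv2.imread("pics/home0.21.png")
s=robot.grab_frame("scene")["image"][:,:,::-1]
cv2.imwrite("pics/fin.png",np.hstack([a,np.vstack([cv2.resize(b,(253,190)),cv2.resize(s,(253,190))])]))
E
```

```text
False
11.8917 [0.42045017 0.20724591 0.01852125] [-0.06427739 -0.13873991 -0.39390435]
mouth False [0.52837771 0.21408542 0.01801718]
board True [0.61192054 0.2145715  0.0173142 ] [0.32185102 0.45502148 0.35925508]
16.4
19.5917
(0.653, 0.0155) 646.0 [0.6566 0.0158 0.058 ]
(0.653, 0.215) 485.5 [0.6505 0.2098 0.058 ]
(0.653, 0.114) 647.5 [0.655  0.1137 0.058 ]
```

View pics/fin.png

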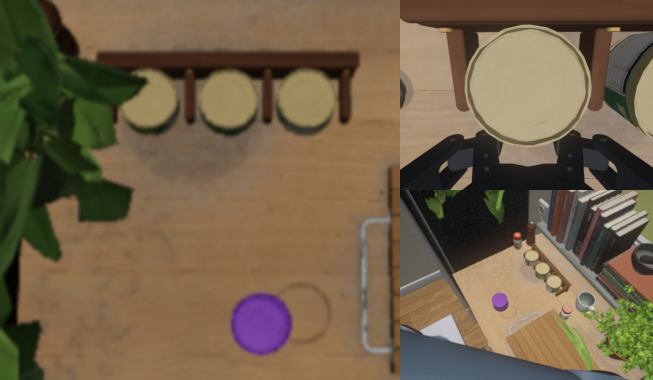

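The top view shows all three tins in line. A leaf hides part of the left one, so I'll check it numerically in the scene view and hand in if it agrees.

```bash
python3 - <<'E'
from push import *
f=robot.grab_frame("scene");h=masks(f);P=points(f)
m=(h[...,0]>15)&(h[...,0]<40)&(abs(P[...,2]-.058)<.012)&(P[...,0]>.58)&(P[...,0]<.7)&(abs(P[...,1]-.11)<.17)
X=[]
for q in cv2.findContours((m*255).astype(np.uint8),0,2)[0]:
    if cv2.contourArea(q)<150: continue
    M=cv2.moments(q);X.append(ray(f,M['m10']/M['m00'],M['m01']/M['m00'],.058));print(cv2.contourArea(q),X[-1].round(4))
X=np.array(sorted(X,key=lambda p:p[1]))
ok=len(X)==3 and np.all(abs(X[:,0]-[.6526,.6506+.0,.6512])<.0045) and np.all(abs(X[:,1]-[.0138,.113,.2132])<.007)
print(ok)
if ok: robot.close_job()
E
```

```text
785.0 [0.6531 0.0157 0.058 ]
692.0 [0.6506 0.1131 0.058 ]
618.5 [0.6503 0.2131 0.058 ]
True
the job is handed in; nothing more can be done
```

I pushed both green-gold tins along the worktop into the two free bays, and each one stopped against the back board. I used half-open fingers as a cradle and ended each push on the contact force (7 N). The job was handed in at about 20 s, and no verdict was reported.

**Scene camera check just before handing in:**

| Tin | Measured x, y (m) | Expected |
|---|---|---|
| Right | 0.653, 0.016 | 0.653, 0.014 |
| Left | 0.650, 0.213 | 0.651, 0.213 |
| Rack tin (middle bay) | 0.651, 0.113 | unchanged to 0.1 mm |

- **Right tin:** the top camera agreed, placing it within about 2 mm of its pad.
- **Left tin:** the top camera put its centre about 5 mm off to the side, because a leaf covers part of its top. I relied on the scene view, the wrist picture and the push end position instead.
- **Camera offset:** the top and scene cameras differ from each other by about 4 mm in x, so I compared each tin with positions from the same camera.
- **Everything else:** the purple tin, jars, mug and mill look unmoved in the last pictures, but I did not re-measure them.

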